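# Find and mark the tight spot in the drill-guide track

### The job

The aluminium drill-guide track on the bench has a tight spot somewhere that cannot be seen. Take the grey carriage by its fin and slide it along the track, so that it pushes the orange marker ahead of it, until you feel the marker bind firmly (push it no harder than a firm 10 N or so, do not force it), then back the carriage off to leave about 30 mm of clear track between it and the marker, and finally press the red brake lever down flat and let go. Do not touch the marker yourself and leave the other things on the bench alone.

Things in the scene. Friction and masses are not known exactly. Their poses are not given: they have to be found in the camera images.
- track: aluminium track fixed to the bench, 64 mm wide, 520 mm long, top at 30 mm; origin under its centre, y along the track, z up. The carriage starts at its -y end, the marker lies ahead (+y). The tight spot lies 0 to 155 mm past the middle (+y), unseen in the slot; only the marker meets it. There the push needed rises about 1.5 N per mm for 16 mm, then the marker stops hard.
- carriage: grey carriage, slides only along the track's y; drag about 2.5 N, or 3.5 N in all while pushing the free marker (over 20 N on the marker is forcing it). Saddle 120 mm across the track, 60 mm along it, 20 mm high. Origin: centre of the saddle's underside, 32 mm above the bench; axes as the track's. Its front face is 30 mm ahead (+y). Bushing on its +x side, brake on its -x side.
- fin (a point): centre of the top of the carriage's black grip fin, 66 mm above the carriage's origin. The fin is 30 mm across the track, 16 mm thick along the track and stands 46 mm above the saddle; pinch it from above, fingers closing along the track.
- marker: orange bar across the track, 90 mm across, 12 mm thick along y, top 50 mm above the bench; drag about 1 N; the carriage pushes but cannot pull it. Origin: centre of its underside, 32 mm above the bench. It touches the carriage when 36 mm ahead (+y) of its origin: clear gap = distance less 36 mm. After binding it springs back a few mm with the carriage, then stays.
- brake (a joint): red brake lever on the carriage: 0 up (rising to the carriage's -x at 43 degrees), 0.75 rad down flat; stays where it is left; 2 to 3 N down near its tip moves it. Pivot 32 mm to -x of the carriage's origin and 32 mm above it, length 62 mm. Flat, its upper face is 37 mm above the carriage's origin and it reaches 99 mm to -x.
- brake_tip (a point): the outer end of the red lever, on its centre line (10 mm thick, with a pad 18 mm wide and 30 mm long just short of the end)
- drill: yellow and black cordless drill standing on its battery, 115 x 75 mm foot, 195 mm tall; origin under the foot. Bystander
- bit_case: closed black plastic bit case, 100 x 160 x 32 mm; origin under its centre. Bystander
- countersink: steel countersink bit lying down, 65 mm long, 20 mm across; origin under its centre. Bystander
- clamp: aluminium bar clamp lying flat, 240 mm long, 28 mm high; origin under the bar's middle. Bystander
- blue_bin: small open blue plastic bin of screws, 110 x 140 x 65 mm; origin under its centre. Bystander
- screwdriver: green-handled screwdriver lying on the bench; origin under its middle. Bystander
- jar: amber glass jar with a black cap, 70 mm across, 85 mm tall; origin under its centre. Bystander

How it is judged:
By the outcome, as a careful person would: the job done as asked, in the order asked, and still so for the second after the job is handed in, with the robot touching nothing.
It also fails if it takes over 64 s, if anything falls off the work surface, if the arm or the gripper's body presses on something with over 40 N, if the wrist force passes 120 N, or if a joint passes its speed limit or range.

### The arm

A 6-joint arm with a two-finger parallel gripper is mounted at the origin on the work surface. World frame = base frame: x ahead of the robot, y to its left, z up, the work surface at z = 0. Lengths are in mm, angles in rad, forces in N, time in s.
With the tool pointing down it reaches from about 350 to 975 mm from the base axis. Payload 7.1 kg.
Tool frame: the origin (TCP) lies at the very end of the fingers, on their centre line; the grasp point (between the pads) lies ctrl.hold_point_z behind it (ctrl.hold_point_z is the distance from the TCP to the grasp point, in mm); z points along the fingers, y is the line along which they close (so a half turn about z gives the same grasp; the last joint's range is limited). The gripper opens to 88 mm and grips with 3 to 60 N. Pads are 20 mm wide; open, the fingers measure 115 mm over their backs; the gripper's body (75 mm by 178 mm) begins 61 mm behind the grasp point.
Start: joints at [1.198, 0.423, 1.63, -0, 1.089, -0.019], TCP at [216.508, 586.284, 222.675] pointing down, gripper open.
Joint ranges: [-3, 3], [-0.9, 2.11], [0.09, 2.58], [-1.31, 4.45], [0.11, 2.69], [-2.54, 2.54]. Speed limits (rad/s): [2.39, 2.39, 3.01, 3.14, 3.14, 3.14].

### API

Orientations are given as a rotation vector (axis times angle).
In Python, from workcell import ctrl gives the robot as it stands. The module is installed in compiled form; this text tells all that it offers.
- The arm moves only by the shell command python3 -m creep 'ROWS'. ROWS is JSON, a list of rows, each an object with "translation": the shift along the tool's x, y, z in mm, a list of three; "angular": the turn, a rotation vector about the tool's x, y, z in rad, a list of three; "jaw": the opening, from 0 (shut) to 1 (fully open). A call has exactly 8 rows; each row is the pose to reach, as a shift and turn from the pose commanded when the call began, along the tool's axes at that moment; what a row does not reach only later rows make up. A row lasts 1/8 s, in which the tool goes at most 62.5 mm and 10.7 degrees, less where a joint would pass 70% of its speed; a pose out of reach is approached as far as the arm can. A call with a gripper value outside its range is refused whole. The fingers move at their own pace and stop on an object; the grip force is fixed at half the most. Time passes only in rows, so rows that repeat a pose let the fingers close, or fill a call up. It gives the time, the measured TCP pose, the force, the opening and the grip force at its end, in the units of the state.
- ctrl.get_obs(): the state, without advancing time (a new reading comes with each control period).
- ctrl.get_image(name): name is "side" or "top"; returns the picture (480x640x3 uint8, red, green, blue); there is no depth.
- ctrl.camera_info(name): a dict with "camera_matrix" (3x3 intrinsics, pixels), "distortion" ([k1, k2, p1, p2, k3] as OpenCV has them; the pictures are not rectified), "world_from_camera" (4x4, takes a point from camera to world coordinates). Camera axes: x right, y up, looking along -z (the intrinsics and any distortion apply to the point x, -y, -z); pixel columns grow to the right and rows downward; lengths in mm; the calibration is good to about 2 mm. A picture is of the moment at which its call begins. camera_info takes no time and is no camera call.
- ctrl.close_job(): hands the job in; it is judged then, once.
Trained networks look in the newest picture that a camera, given by its name, has taken for a name from the list of things; names that differ only in an ending like _2 or _b are one class to them, and where a whole thing is asked for, a point or a joint stands for the part that bears it (a point fixed in the world has none). Each returns a list of dicts, best first, with "score" (0 to 1); they miss things now and then, are a little off and sometimes report something else, mostly with a low value. They report only what shows in the picture. A call takes as long as a camera call.
- ctrl.look_for(camera, label): "rect" ([left, top, right, bottom] in pixels, round what is visible of it).
The state is a dict: "t": time; "qpos": joint angles; "qvel": joint speeds; "joint_torque": joint torques, N m; "ee_pos": TCP position; "orientation": TCP orientation; "ft_force": force on the tool from outside, world axes, zero at the start; "moment": the same for the moment, N m; "width": finger opening in mm; "grasp_force": force on a finger pad.
Only numpy, scipy, OpenCV 4.12 (cv2) and the standard library are available. Lean on these libraries where they do the work, as an engineer would, in place of code of your own. Each camera call takes 0.05 s, during which the arm holds its last target. There are 200 camera calls.

## Working session

There is one attempt and no reset: what is moved stays moved. The work goes in short steps, Python scripts to look and compute and a shell command to move; the robot and the scene stay as the last step left them, time stands still between calls to the robot, and variables do not carry over. Pictures are saved under pics/ and viewed, at most 10 in all, crops included, and the job is handed in when it is done.

```bash
mkdir -p pics
cat > h.py <<'E'
import numpy as np, cv2
from workcell import ctrl
def cam(n):
    c=ctrl.camera_info(n); return np.array(c["camera_matrix"],float),np.array(c["distortion"],float),np.array(c["world_from_camera"],float)
def ray(n,p):
    K,d,T=cam(n); u=cv2.undistortPoints(np.array([[p]],float),K,d)[0,0]
    r=T[:3,:3]@np.array([u[0],-u[1],-1]); return T[:3,3],r/np.linalg.norm(r)
def onz(n,p,z):
    o,r=ray(n,p); return o+r*(z-o[2])/r[2]
def tri(a,pa,b,pb):
    A=np.zeros((3,3));B=np.zeros(3);L=[ray(a,pa),ray(b,pb)]
    for o,r in L:
        M=np.eye(3)-np.outer(r,r);A+=M;B+=M@o
    x=np.linalg.solve(A,B); return x,[round(float(np.linalg.norm(np.cross(x-o,r))),1) for o,r in L]
def proj(n,X):
    K,d,T=cam(n); c=np.linalg.inv(T)@np.append(X,1); c=c[:3]*[1,-1,-1]
    return cv2.projectPoints(c.reshape(1,1,3),np.zeros(3),np.zeros(3),K,d)[0].ravel()
def save(n,f,crop=None,s=1):
    im=ctrl.get_image(n)[:,:,::-1]
    if crop: im=im[crop[1]:crop[3],crop[0]:crop[2]]
    cv2.imwrite("pics/"+f,cv2.resize(im,None,fx=s,fy=s,interpolation=cv2.INTER_CUBIC))
E
python3 - <<'E'
from h import *
np.set_printoptions(precision=1,suppress=True)
for n in("side","top"):
    save(n,n+"0.png"); print(n,cam(n)[2])
    for l in("track","carriage","fin","marker","brake","brake_tip"):
        print(l,[(np.round(d["rect"]),round(d["score"],2)) for d in ctrl.look_for(n,l)[:2]])
o=ctrl.get_obs();print(o)
print(ctrl.hold_point_z)
E
```

```text
side [[    0.9     0.2    -0.3   170.7]
 [   -0.4     0.5    -0.8 -1069.6]
 [   -0.      0.8     0.5   861.8]
 [    0.      0.      0.      1. ]]
track [(array([279., 221., 371., 366.]), 0.7)]
carriage [(array([298., 288., 366., 328.]), 0.85)]
fin [(array([297., 288., 366., 327.]), 0.92)]
marker [(array([306., 280., 347., 291.]), 0.83), (array([423., 339., 461., 392.]), 0.38)]
brake [(array([298., 287., 326., 308.]), 0.7), (array([280., 218., 376., 364.]), 0.5)]
brake_tip [(array([300., 292., 325., 306.]), 0.57)]
top [[   0.     1.    -0.2  394.3]
 [  -1.     0.     0.    14.2]
 [   0.     0.2    1.  1213.7]
 [   0.     0.     0.     1. ]]
track [(array([241., 245., 435., 307.]), 0.78)]
carriage [(array([118., 195., 168., 268.]), 0.59)]
fin []
marker [(array([358., 261., 366., 293.]), 0.54)]
brake [(array([386., 287., 397., 308.]), 0.47), (array([182., 144., 232., 235.]), 0.35)]
brake_tip [(array([388., 288., 397., 307.]), 0.51)]
{'t': 0.7, 'qpos': array([ 1.2,  0.4,  1.6, -0. ,  1.1, -0. ]), 'qvel': array([-0.,  0., -0., -0., -0.,  0.]), 'joint_torque': array([  0. , -54.4, -27.4,   0.1,   0. ,  -0. ]), 'ee_pos': array([216.5, 586.3, 222.7]), 'orientation': array([0.6, 3.1, 0. ]), 'ft_force': array([ 1. ,  0.3, -0.1]), 'moment': array([-0. ,  0.1, -0. ]), 'grasp_force': 0.0, 'width': 87.5414417107177}
18.700000000000003
```

View pics/side0.png

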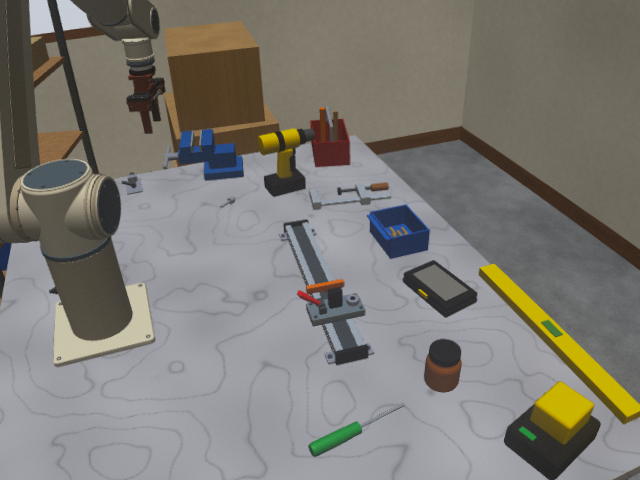

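View pics/top0.png

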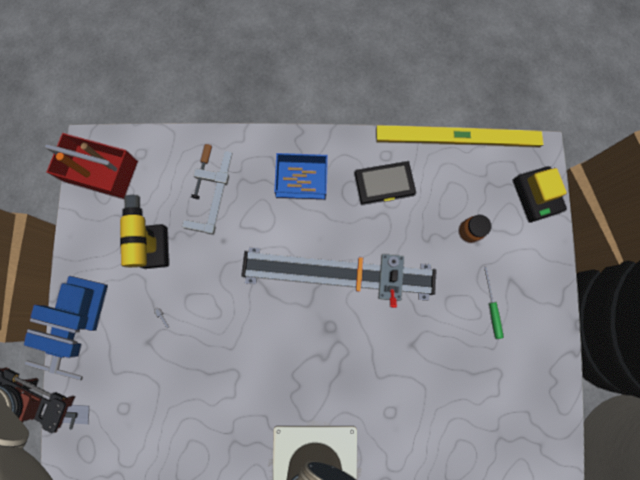

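The side view shows the carriage at about (335,305) with the marker at (325,286). In the top view the carriage is at (391,277), the marker at (360,274) and the red lever at (393,298); the track runs (243,263) to (435,281), with +y to the left. I'll zoom in for exact pixels.

Run:
```python
from h import *
a=ctrl.get_image("side")[270:340,280:380,::-1];b=ctrl.get_image("top")[240:310,345:445,::-1]
f=lambda i:cv2.resize(i,(790,553),interpolation=cv2.INTER_CUBIC)[:,:]
g=lambda i:cv2.resize(i,(420,294),interpolation=cv2.INTER_CUBIC)
cv2.imwrite("pics/z1.png",f(a));cv2.imwrite("pics/z2.png",f(b))
```

```text
(no output)
```

View pics/z1.png

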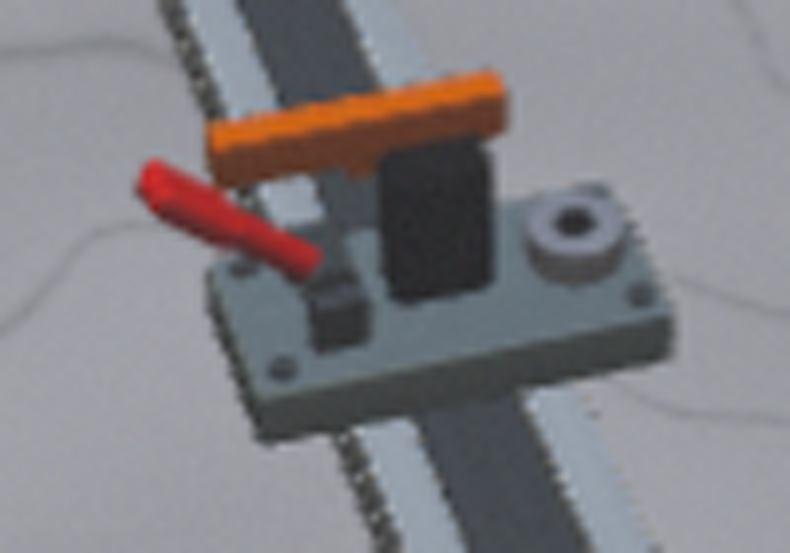

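View pics/z2.png

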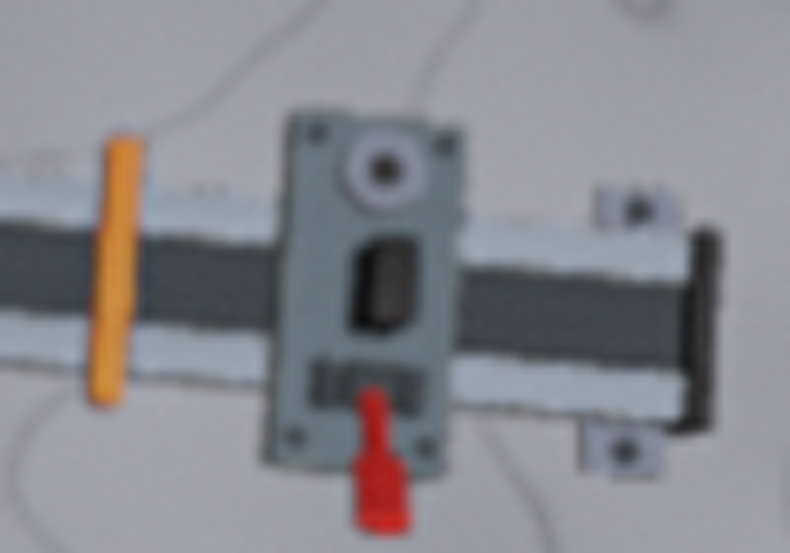

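Side crop: the fin's top centre is at about (438,150), i.e. full-image pixel (335.4,289.0). The lever tip is at (155,180) and the saddle's top corners are (262,408), (672,320), (605,190) and (210,270). Top crop: fin top at (394,280), i.e. (394.9,275.4); marker at (117,270); lever end at (383,525); saddle corners at (290,112), (465,127), (445,475) and (265,465).

Run:
```python
from h import *
np.set_printoptions(precision=1,suppress=True)
S=lambda x,y:(280+x/7.9-.5,270+y/7.9-.5)
P=lambda x,y:(345+x/7.9-.5,240+y/7.9-.5)
print("fin",tri("side",S(438,150),"top",P(394,280)))
print("tip",tri("side",S(152,178),"top",P(383,522)))
print("marker top ends",tri("side",S(212,130),"top",P(103,403)),tri("side",S(500,80),"top",P(127,138)))
q=[((605,190),(290,112)),((672,320),(465,127)),((262,408),(445,475)),((210,270),(265,465))]
c=[]
for s,p in q:
    t=tri("side",S(*s),"top",P(*p));c.append(onz("top",P(*p),52));print("corner",t,c[-1],onz("side",S(*s),52))
c=np.array(c);print("centre",c.mean(0)); d=(c[0]+c[3]-c[1]-c[2]);e=(c[0]+c[1]-c[2]-c[3])
print("yaw",np.arctan2(d[1],d[0])-np.pi/2,np.arctan2(e[1],e[0]))
a=onz("top",(243,263.5),34);b=onz("top",(434.5,282),34);print("track",a,b,np.linalg.norm(a-b),np.arctan2(*(a-b)[[1,0]])-np.pi/2)
R=cv2.Rodrigues(ctrl.get_obs()["orientation"])[0];print(R)
```

```text
fin (array([ 498.8, -195.7,  100.4]), [0.4, 0.4])
tip (array([ 420.7, -188.8,  110. ]), [1.4, 1.4])
marker top ends (array([ 461.9, -107.1,   52.5]), [0.5, 0.5]) (array([ 549.7, -115.6,   51. ]), [1.2, 1.2])
corner (array([ 559.6, -171.1,   48.3]), [0.9, 0.9]) [ 560.  -170.8   52. ] [ 556.9 -175.1   52. ]
corner (array([ 554.7, -230.4,   48.8]), [1.1, 1.1]) [ 555.4 -230.    52. ] [ 552.  -233.6   52. ]
corner (array([ 437.9, -221.1,   48.8]), [1.3, 1.3]) [ 439.1 -220.8   52. ] [ 435.5 -224.3   52. ]
corner (array([ 442.2, -161.3,   48.5]), [0.1, 0.1]) [ 442.2 -160.8   52. ] [ 440.9 -165.2   52. ]
centre [ 499.2 -195.6   52. ]
yaw -0.06451268833964652 -0.08175030417914944
track [532.4 196.1  34. ] [ 486.9 -317.    34. ] 515.1115793258167 -0.08844852105232626
[[-0.9  0.3  0. ]
 [ 0.3  0.9  0. ]
 [-0.   0.  -1. ]]
```

```bash
cat > d.py <<'E'
# shift/turn needed to reach x y z with the tool down and tool-y at yaw -0.086 off world y
import sys;from h import *
from scipy.spatial.transform import Rotation as Ro
np.set_printoptions(precision=3,suppress=True)
o=ctrl.get_obs();R=Ro.from_rotvec(o["orientation"])
ty=np.array([np.sin(.086),np.cos(.086),0]);tz=np.array([0,0,-1.]);G=Ro.from_matrix(np.column_stack([np.cross(ty,tz),ty,tz]))
p=np.array(list(map(float,sys.argv[1:4])))
print("t",o["t"],"pos",o["ee_pos"],"shift",R.inv().apply(p-o["ee_pos"]),"turn",(R.inv()*G).as_rotvec())
E
python3 d.py 499 -196 160
```

```text
t 0.8 pos [216.516 586.298 222.695] shift [-536.017 -635.985   62.668] turn [ 0.     0.    -0.268]
```

```bash
python3 -m creep '[{"translation":[-40,-47,0],"angular":[0,0,0],"jaw":1},{"translation":[-80,-95,0],"angular":[0,0,-0.05],"jaw":1},{"translation":[-120,-142,0],"angular":[0,0,-0.1],"jaw":1},{"translation":[-160,-190,0],"angular":[0,0,-0.15],"jaw":1},{"translation":[-200,-237,0],"angular":[0,0,-0.2],"jaw":1},{"translation":[-240,-285,0],"angular":[0,0,-0.268],"jaw":1},{"translation":[-280,-332,0],"angular":[0,0,-0.268],"jaw":1},{"translation":[-320,-380,0],"angular":[0,0,-0.268],"jaw":1}]'; python3 d.py 499 -196 140
```

```text
t: 1.8
ee_pos: [385.7, 117.2, 223.1]
orientation: [0.134, 3.137, 0.001]
ft_force: [1.1, 1.1, 0.1]
width: 88.1
grasp_force: 0.0
t 1.8 pos [385.67  117.21  223.138] shift [-139.502 -302.454   83.168] turn [0.001 0.001 0.001]
```

```bash
python3 -m creep '[{"translation":[-20,-45,0],"angular":[0,0,0],"jaw":1},{"translation":[-45,-95,0],"angular":[0,0,0],"jaw":1},{"translation":[-70,-145,10],"angular":[0,0,0],"jaw":1},{"translation":[-95,-195,20],"angular":[0,0,0],"jaw":1},{"translation":[-115,-245,35],"angular":[0,0,0],"jaw":1},{"translation":[-132,-285,60],"angular":[0,0,0],"jaw":1},{"translation":[-139.5,-302.5,83],"angular":[0,0,0],"jaw":1},{"translation":[-139.5,-302.5,83],"angular":[0,0,0],"jaw":1}]'; python3 d.py 499 -196 62
python3 - <<'E'
import sys;sys.path.insert(0,'.')
from h import *
a=ctrl.get_image("side")[240:340,280:380,::-1];b=ctrl.get_image("top")[225:325,345:445,::-1]
cv2.imwrite("pics/a1.png",cv2.resize(np.hstack([a,b]),None,fx=4,fy=4,interpolation=cv2.INTER_CUBIC))
E
```

```text
t: 2.8
ee_pos: [497.2, -195.1, 138.2]
orientation: [-0.138, -3.136, -0.002]
ft_force: [0.0, 0.6, 0.0]
width: 87.4
grasp_force: 0.0
t 2.8 pos [ 497.242 -195.081  138.188] shift [-2.052 -0.83  76.182] turn [ 0.001 -0.003 -0.002]
```

View pics/a1.png

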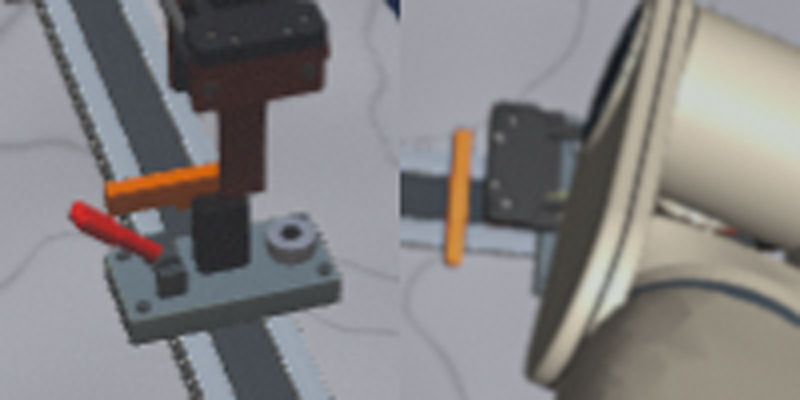

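The left half shows the gripper straddling the fin (220,230) with its fingers lined up across it. The arm hides the carriage in the top half. I'll descend and close.

```bash
python3 -m creep '[{"translation":[-1,0,25],"angular":[0,0,0],"jaw":1},{"translation":[-1,0,50],"angular":[0,0,0],"jaw":1},{"translation":[-1,0,68],"angular":[0,0,0],"jaw":1},{"translation":[-1,0,76],"angular":[0,0,0],"jaw":1},{"translation":[-1,0,76],"angular":[0,0,0],"jaw":0.4},{"translation":[-1,0,76],"angular":[0,0,0],"jaw":0},{"translation":[-1,0,76],"angular":[0,0,0],"jaw":0},{"translation":[-1,0,76],"angular":[0,0,0],"jaw":0}]'
```

```text
t: 3.9
ee_pos: [499.3, -194.6, 64.1]
orientation: [0.135, 3.138, -0.0]
ft_force: [0.7, 0.8, -0.5]
width: 51.3
grasp_force: 0.0
```

```bash
python3 -m creep '[{"translation":[0,0,0],"angular":[0,0,0],"jaw":0},{"translation":[0,0,0],"angular":[0,0,0],"jaw":0},{"translation":[0,0,0],"angular":[0,0,0],"jaw":0},{"translation":[0,0,0],"angular":[0,0,0],"jaw":0},{"translation":[0,0,0],"angular":[0,0,0],"jaw":0},{"translation":[0,3,0],"angular":[0,0,0],"jaw":0},{"translation":[0,6,0],"angular":[0,0,0],"jaw":0},{"translation":[0,10,0],"angular":[0,0,0],"jaw":0}]'
```

```text
t: 4.9
ee_pos: [500.0, -184.3, 63.7]
orientation: [0.135, 3.139, -0.0]
ft_force: [-0.6, -2.1, -0.3]
width: 15.8
grasp_force: 30.0
```

```bash
python3 -m creep '[{"translation":[0,9,0],"angular":[0,0,0],"jaw":0},{"translation":[0,18,0],"angular":[0,0,0],"jaw":0},{"translation":[0,27,0],"angular":[0,0,0],"jaw":0},{"translation":[0,36,0],"angular":[0,0,0],"jaw":0},{"translation":[0,45,0],"angular":[0,0,0],"jaw":0},{"translation":[0,54,0],"angular":[0,0,0],"jaw":0},{"translation":[0,63,0],"angular":[0,0,0],"jaw":0},{"translation":[0,70,0],"angular":[0,0,0],"jaw":0}]'
```

```text
t: 5.9
ee_pos: [506.2, -114.2, 63.7]
orientation: [0.134, 3.138, -0.0]
ft_force: [1.5, -4.5, -2.4]
width: 16.0
grasp_force: 30.0
```

```bash
python3 -m creep '[{"translation":[0,2,0],"angular":[0,0,0],"jaw":0},{"translation":[0,4,0],"angular":[0,0,0],"jaw":0},{"translation":[0,6,0],"angular":[0,0,0],"jaw":0},{"translation":[0,8,0],"angular":[0,0,0],"jaw":0},{"translation":[0,10,0],"angular":[0,0,0],"jaw":0},{"translation":[0,12,0],"angular":[0,0,0],"jaw":0},{"translation":[0,14,0],"angular":[0,0,0],"jaw":0},{"translation":[0,15,0],"angular":[0,0,0],"jaw":0}]'
```

```text
t: 6.9
ee_pos: [507.4, -99.7, 63.7]
orientation: [0.135, 3.138, -0.0]
ft_force: [2.3, -3.4, -5.2]
width: 15.6
grasp_force: 30.0
```

```bash
python3 -m creep '[{"translation":[0,1,0],"angular":[0,0,0],"jaw":0},{"translation":[0,2,0],"angular":[0,0,0],"jaw":0},{"translation":[0,3,0],"angular":[0,0,0],"jaw":0},{"translation":[0,4,0],"angular":[0,0,0],"jaw":0},{"translation":[0,5,0],"angular":[0,0,0],"jaw":0},{"translation":[0,6,0],"angular":[0,0,0],"jaw":0},{"translation":[0,7,0],"angular":[0,0,0],"jaw":0},{"translation":[0,7,0],"angular":[0,0,0],"jaw":0}]'
```

```text
t: 7.9
ee_pos: [508.0, -92.8, 63.7]
orientation: [0.135, 3.138, 0.0]
ft_force: [3.7, -3.3, -4.9]
width: 15.8
grasp_force: 30.0
```

```bash
python3 -m creep '[{"translation":[-0.2,1,0.1],"angular":[0,0,0],"jaw":0},{"translation":[-0.4,2,0.2],"angular":[0,0,0],"jaw":0},{"translation":[-0.5,3,0.3],"angular":[0,0,0],"jaw":0},{"translation":[-0.6,4,0.4],"angular":[0,0,0],"jaw":0},{"translation":[-0.6,5,0.5],"angular":[0,0,0],"jaw":0},{"translation":[-0.6,6,0.5],"angular":[0,0,0],"jaw":0},{"translation":[-0.6,7,0.5],"angular":[0,0,0],"jaw":0},{"translation":[-0.6,7,0.5],"angular":[0,0,0],"jaw":0}]'
```

```text
t: 8.9
ee_pos: [508.7, -85.7, 63.6]
orientation: [-0.135, -3.138, -0.0]
ft_force: [-2.0, -2.2, 7.5]
width: 16.0
grasp_force: 30.0
```

```bash
python3 -m creep '[{"translation":[0.1,1,-0.1],"angular":[0,0,0],"jaw":0},{"translation":[0.1,2,-0.3],"angular":[0,0,0],"jaw":0},{"translation":[0.1,3,-0.3],"angular":[0,0,0],"jaw":0},{"translation":[0.1,4,-0.3],"angular":[0,0,0],"jaw":0},{"translation":[0.1,5,-0.3],"angular":[0,0,0],"jaw":0},{"translation":[0.1,6,-0.3],"angular":[0,0,0],"jaw":0},{"translation":[0.1,7,-0.3],"angular":[0,0,0],"jaw":0},{"translation":[0.1,7,-0.3],"angular":[0,0,0],"jaw":0}]'
```

```text
t: 9.9
ee_pos: [509.3, -78.8, 63.6]
orientation: [-0.135, -3.138, -0.0]
ft_force: [-0.8, -2.4, 6.0]
width: 16.0
grasp_force: 30.0
```

```bash
python3 -m creep '[{"translation":[0,1,-0.3],"angular":[0,0,0],"jaw":0},{"translation":[0,2,-0.3],"angular":[0,0,0],"jaw":0},{"translation":[0,3,-0.3],"angular":[0,0,0],"jaw":0},{"translation":[0,4,-0.3],"angular":[0,0,0],"jaw":0},{"translation":[0,5,-0.3],"angular":[0,0,0],"jaw":0},{"translation":[0,6,-0.3],"angular":[0,0,0],"jaw":0},{"translation":[0,7,-0.3],"angular":[0,0,0],"jaw":0},{"translation":[0,7,-0.3],"angular":[0,0,0],"jaw":0}]'
```

```text
t: 10.9
ee_pos: [509.9, -71.8, 63.7]
orientation: [-0.135, -3.138, -0.0]
ft_force: [-2.3, -1.9, 1.7]
width: 15.8
grasp_force: 30.0
```

```bash
python3 -m creep '[{"translation":[0,1,0],"angular":[0,0,0],"jaw":0},{"translation":[0,2,0],"angular":[0,0,0],"jaw":0},{"translation":[0,3,0],"angular":[0,0,0],"jaw":0},{"translation":[0,4,0],"angular":[0,0,0],"jaw":0},{"translation":[0,5,0],"angular":[0,0,0],"jaw":0},{"translation":[0,6,0],"angular":[0,0,0],"jaw":0},{"translation":[0,6.5,0],"angular":[0,0,0],"jaw":0},{"translation":[0,7,0],"angular":[0,0,0],"jaw":0}]'
```

```text
t: 11.9
ee_pos: [510.5, -64.9, 63.7]
orientation: [-0.135, -3.138, -0.0]
ft_force: [-3.7, -3.6, -1.3]
width: 16.1
grasp_force: 30.0
```

Run:
```python
from h import *
print([np.round(ctrl.get_obs()[k],2) for k in("t","ft_force","moment")])
for l in("marker","carriage"): print([(np.round(d["rect"]),round(d["score"],2)) for d in ctrl.look_for("top",l)[:2]])
save("top","c1.png",(270,215,400,315),6)
```

```text
[np.float64(11.9), array([-3.72, -3.63, -1.32]), array([-0.59,  0.44, -0.11])]
[(array([356., 260., 365., 293.]), 0.57)]
[(array([377., 263., 387., 294.]), 0.56)]
```

View pics/c1.png

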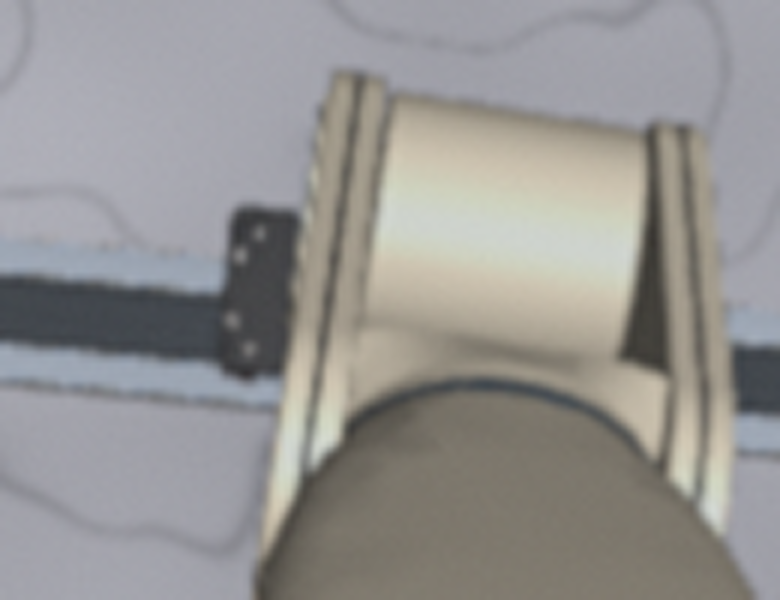

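The top crop shows the gripper body (dark, around (260,290)) and the arm covering the carriage and marker. The marker is no longer visible ahead at its old place, so it is travelling with the carriage. Continuing the search.

```bash
python3 -m creep '[{"translation":[0.1,1,0],"angular":[0,0,0],"jaw":0},{"translation":[0.2,2,0],"angular":[0,0,0],"jaw":0},{"translation":[0.2,3,0],"angular":[0,0,0],"jaw":0},{"translation":[0.2,4,0],"angular":[0,0,0],"jaw":0},{"translation":[0.2,5,0],"angular":[0,0,0],"jaw":0},{"translation":[0.2,6,0],"angular":[0,0,0],"jaw":0},{"translation":[0.2,6.5,0],"angular":[0,0,0],"jaw":0},{"translation":[0.2,7,0],"angular":[0,0,0],"jaw":0}]'
```

```text
t: 13.05
ee_pos: [511.1, -58.0, 63.7]
orientation: [-0.135, -3.139, 0.0]
ft_force: [-0.9, -3.7, -5.0]
width: 16.0
grasp_force: 30.0
```

```bash
python3 -m creep '[{"translation":[0.1,1,0],"angular":[0,0,0],"jaw":0},{"translation":[0.1,2,0.1],"angular":[0,0,0],"jaw":0},{"translation":[0.1,3,0.2],"angular":[0,0,0],"jaw":0},{"translation":[0.1,4,0.2],"angular":[0,0,0],"jaw":0},{"translation":[0.1,5,0.2],"angular":[0,0,0],"jaw":0},{"translation":[0.1,6,0.2],"angular":[0,0,0],"jaw":0},{"translation":[0.1,6.5,0.2],"angular":[0,0,0],"jaw":0},{"translation":[0.1,7,0.2],"angular":[0,0,0],"jaw":0}]'
```

```text
t: 14.05
ee_pos: [511.7, -51.0, 63.7]
orientation: [0.135, 3.139, -0.0]
ft_force: [-1.9, -3.0, -2.0]
width: 15.9
grasp_force: 30.0
```

```bash
python3 -m creep '[{"translation":[0.1,1,0],"angular":[0,0,0],"jaw":0},{"translation":[0.1,2,0.1],"angular":[0,0,0],"jaw":0},{"translation":[0.1,3,0.1],"angular":[0,0,0],"jaw":0},{"translation":[0.1,4,0.1],"angular":[0,0,0],"jaw":0},{"translation":[0.1,5,0.1],"angular":[0,0,0],"jaw":0},{"translation":[0.1,6,0.1],"angular":[0,0,0],"jaw":0},{"translation":[0.1,6.5,0.1],"angular":[0,0,0],"jaw":0},{"translation":[0.1,7,0.1],"angular":[0,0,0],"jaw":0}]'
```

```text
t: 15.05
ee_pos: [512.3, -44.0, 63.7]
orientation: [0.135, 3.138, -0.0]
ft_force: [-0.4, -3.0, 3.6]
width: 15.9
grasp_force: 30.0
```

```bash
python3 -m creep '[{"translation":[0,1,0],"angular":[0,0,0],"jaw":0},{"translation":[0,2,0],"angular":[0,0,0],"jaw":0},{"translation":[0,3,0],"angular":[0,0,0],"jaw":0},{"translation":[0,4,0],"angular":[0,0,0],"jaw":0},{"translation":[0,5,0],"angular":[0,0,0],"jaw":0},{"translation":[0,6,0],"angular":[0,0,0],"jaw":0},{"translation":[0,6.5,0],"angular":[0,0,0],"jaw":0},{"translation":[0,7,0],"angular":[0,0,0],"jaw":0}]'
```

```text
t: 16.05
ee_pos: [513.0, -37.1, 63.6]
orientation: [0.135, 3.138, -0.0]
ft_force: [-1.7, -4.3, 5.1]
width: 15.9
grasp_force: 30.0
```

```bash
python3 -m creep '[{"translation":[0,1,0],"angular":[0,0,0],"jaw":0},{"translation":[0,2,0],"angular":[0,0,0],"jaw":0},{"translation":[0,3,0],"angular":[0,0,0],"jaw":0},{"translation":[0,4,0],"angular":[0,0,0],"jaw":0},{"translation":[0,4.5,0],"angular":[0,0,0],"jaw":0},{"translation":[0,5,0],"angular":[0,0,0],"jaw":0},{"translation":[0,5.5,0],"angular":[0,0,0],"jaw":0},{"translation":[0,6,0],"angular":[0,0,0],"jaw":0}]'
```

```text
t: 17.05
ee_pos: [513.4, -32.1, 63.7]
orientation: [0.134, 3.138, -0.002]
ft_force: [-1.9, -10.5, 5.3]
width: 15.8
grasp_force: 30.0
```

```bash
python3 -m creep '[{"translation":[0,0.3,0],"angular":[0,0,0],"jaw":0},{"translation":[0,0.6,0],"angular":[0,0,0],"jaw":0},{"translation":[0,0.9,0],"angular":[0,0,0],"jaw":0},{"translation":[0,1.2,0],"angular":[0,0,0],"jaw":0},{"translation":[0,1.4,0],"angular":[0,0,0],"jaw":0},{"translation":[0,1.5,0],"angular":[0,0,0],"jaw":0},{"translation":[0,1.6,0],"angular":[0,0,0],"jaw":0},{"translation":[0,1.7,0],"angular":[0,0,0],"jaw":0}]'
```

```text
t: 18.05
ee_pos: [513.5, -30.7, 63.7]
orientation: [0.134, 3.138, -0.003]
ft_force: [-2.4, -12.9, 5.4]
width: 15.9
grasp_force: 30.0
```

The marker is bound: 12.9 N total, about 10 N of it on the marker. Backing off now.

```bash
python3 -m creep '[{"translation":[0,-3,0],"angular":[0,0,0],"jaw":0},{"translation":[0,-7,0],"angular":[0,0,0],"jaw":0},{"translation":[0,-12,0],"angular":[0,0,0],"jaw":0},{"translation":[0,-17,0],"angular":[0,0,0],"jaw":0},{"translation":[0,-22,0],"angular":[0,0,0],"jaw":0},{"translation":[0,-28,0],"angular":[0,0,0],"jaw":0},{"translation":[0,-33,0],"angular":[0,0,0],"jaw":0},{"translation":[0,-35,0],"angular":[0,0,0],"jaw":0}]'
python3 - <<'E'
from h import *
for k,p in(("m",(514.5+3,6,50)),("c",(510.5,-64,52))): print(k,proj("side",p))
save("side","s2.png",(280,220,380,295),7.8)
E
```

```text
t: 19.05
ee_pos: [510.6, -63.7, 63.6]
orientation: [0.136, 3.138, 0.002]
ft_force: [-1.3, 1.6, 5.7]
width: 15.7
grasp_force: 30.0
m [312.99904531 254.87692683]
c [319.9517319  270.68463351]
```

View pics/s2.png

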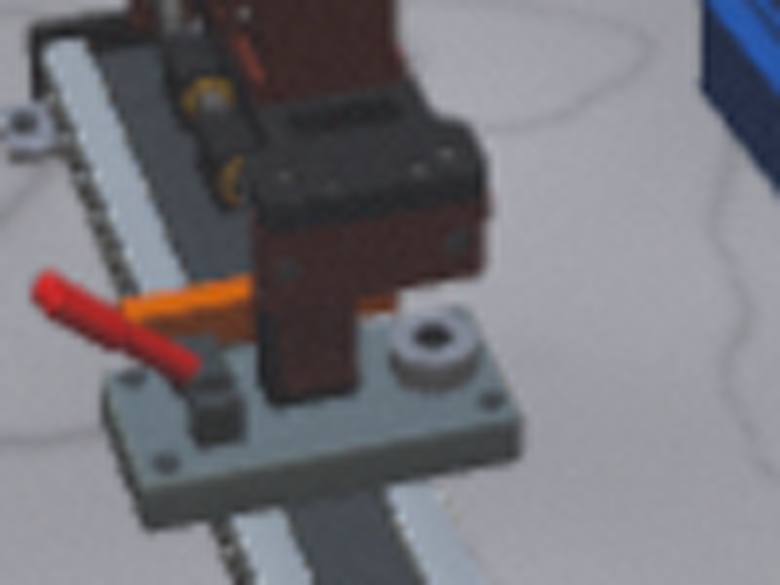

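The side crop shows the marker's left end at (123–127, 298–312), clear of the saddle. The saddle's top corners are at (107,372) front-left, (150,490) rear-left and (522,425) rear-right.

Run:
```python
from h import *
u=np.array([.0859,.9963,0])
S=lambda x,y:(280+x/7.8-.5,220+y/7.8-.5)
for n,p,z,off in(("m_face_topleft",S(126,312),50,6),("m_backtopleft",S(122,297),50,-6),("c_fl",S(107,370),52,-30),("c_rl",S(147,492),52,30),("c_rr",S(521,425),52,30)):
    w=onz("side",p,z);print(n,np.round(w,1),"origin s",round(float(w@u+off),1))
f=np.array([510.6,-63.7,0]);print("fin s",f@u)
```

```text
m_face_topleft [471.4   4.   50. ] origin s 50.5
m_backtopleft [472.7  12.2  50. ] origin s 46.7
c_fl [455.8 -25.3  52. ] origin s -16.1
c_rl [448.4 -87.6  52. ] origin s -18.7
c_rr [563.8 -99.9  52. ] origin s -21.1
fin s -19.603769999999994
```

The gap reads about 31 mm from the picture and about 30 mm from the motion. Releasing and lifting.

```bash
python3 -m creep '[{"translation":[0,0,0],"angular":[0,0,0],"jaw":0.5},{"translation":[0,0,0],"angular":[0,0,0],"jaw":0.5},{"translation":[0,0,0],"angular":[0,0,0],"jaw":0.5},{"translation":[0,0,0],"angular":[0,0,0],"jaw":0.5},{"translation":[0,0,-15],"angular":[0,0,0],"jaw":0.5},{"translation":[0,0,-40],"angular":[0,0,0],"jaw":0.5},{"translation":[0,0,-65],"angular":[0,0,0],"jaw":0.3},{"translation":[0,0,-75],"angular":[0,0,0],"jaw":0}]'
python3 - <<'E'
from h import *
save("side","s3.png",(280,220,380,295),7.8)
for l in("marker","carriage","brake_tip"): print(l,[(np.round(d["rect"]),round(d["score"],2)) for d in ctrl.look_for("side",l)[:2]])
E
```

```text
t: 20.1
ee_pos: [511.4, -64.4, 140.6]
orientation: [0.135, 3.136, -0.0]
ft_force: [-0.3, 0.2, -0.3]
width: 27.2
grasp_force: 0.0
marker [(array([296., 255., 334., 261.]), 0.42)]
carriage [(array([285., 252., 345., 289.]), 0.83), (array([403., 262., 478., 320.]), 0.16)]
brake_tip [(array([285., 253., 308., 269.]), 0.47)]
```

View pics/s3.png

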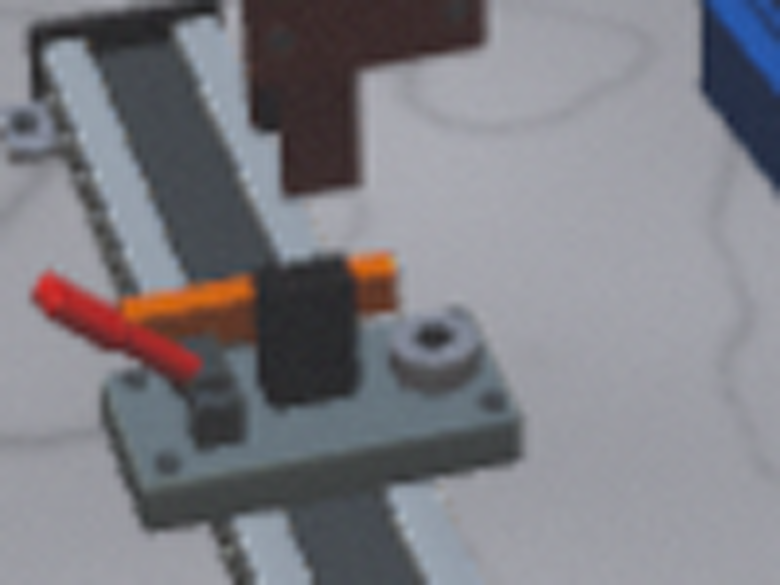

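The side crop shows the carriage still in place with the fin at (305,330), the lever still up with its tip at (50,290), and the marker in place at (125–398,255–330). Moving over the lever.

```bash
python3 -m creep '[{"translation":[25,0.5,0],"angular":[0,0,0],"jaw":0},{"translation":[50,0.5,0],"angular":[0,0,0],"jaw":0},{"translation":[70,0.5,0],"angular":[0,0,0],"jaw":0},{"translation":[71,0.5,10],"angular":[0,0,0],"jaw":0},{"translation":[71,0.5,22],"angular":[0,0,0],"jaw":0},{"translation":[71,0.5,32],"angular":[0,0,0],"jaw":0},{"translation":[72,0.5,37],"angular":[0,0,0],"jaw":0},{"translation":[73,0.5,42],"angular":[0,0,0],"jaw":0}]'; python3 -m creep '[{"translation":[2,0,4],"angular":[0,0,0],"jaw":0},{"translation":[4,0,8],"angular":[0,0,0],"jaw":0},{"translation":[6,0,12],"angular":[0,0,0],"jaw":0},{"translation":[7,0,16],"angular":[0,0,0],"jaw":0},{"translation":[8,0,19],"angular":[0,0,0],"jaw":0},{"translation":[8,0,22],"angular":[0,0,0],"jaw":0},{"translation":[8,0,25],"angular":[0,0,0],"jaw":0},{"translation":[8,0,27],"angular":[0,0,0],"jaw":0}]'
```

```text
t: 21.3
ee_pos: [438.1, -57.5, 96.0]
orientation: [0.135, 3.138, -0.0]
ft_force: [0.2, -1.2, 2.0]
width: 0.6
grasp_force: 1.1
t: 22.3
ee_pos: [429.0, -56.7, 69.1]
orientation: [-0.135, -3.137, -0.0]
ft_force: [-1.8, -0.4, 4.6]
width: 0.5
grasp_force: 2.2
```

```bash
python3 -m creep '[{"translation":[0,0,0.3],"angular":[0,0,0],"jaw":0},{"translation":[0,0,0.6],"angular":[0,0,0],"jaw":0},{"translation":[0,0,0.9],"angular":[0,0,0],"jaw":0},{"translation":[0,0,1.2],"angular":[0,0,0],"jaw":0},{"translation":[0,0,1.4],"angular":[0,0,0],"jaw":0},{"translation":[0,0,1.6],"angular":[0,0,0],"jaw":0},{"translation":[0,0,1.6],"angular":[0,0,0],"jaw":0},{"translation":[0,0,1.6],"angular":[0,0,0],"jaw":0}]'
```

```text
t: 23.3
ee_pos: [429.0, -56.7, 68.4]
orientation: [-0.135, -3.137, -0.0]
ft_force: [-4.1, -0.2, 15.7]
width: 0.7
grasp_force: 7.5
```

Force is up to 15.7 N at z 68.4, so the lever is on its stop. Lifting straight up and away, then checking.

```bash
python3 -m creep '[{"translation":[0,0,-5],"angular":[0,0,0],"jaw":0},{"translation":[0,0,-30],"angular":[0,0,0],"jaw":0},{"translation":[0,0,-70],"angular":[0,0,0],"jaw":0},{"translation":[0,0,-120],"angular":[0,0,0],"jaw":0},{"translation":[20,40,-150],"angular":[0,0,0],"jaw":0},{"translation":[40,90,-150],"angular":[0,0,0],"jaw":0},{"translation":[50,145,-150],"angular":[0,0,0],"jaw":0},{"translation":[50,200,-150],"angular":[0,0,0],"jaw":0}]'
python3 -m creep '[{"translation":[0,60,0],"angular":[0,0,0],"jaw":0},{"translation":[0,120,0],"angular":[0,0,0],"jaw":0},{"translation":[0,170,0],"angular":[0,0,0],"jaw":0},{"translation":[0,200,0],"angular":[0,0,0],"jaw":0},{"translation":[0,200,0],"angular":[0,0,0],"jaw":0},{"translation":[0,200,0],"angular":[0,0,0],"jaw":0},{"translation":[0,200,0],"angular":[0,0,0],"jaw":0},{"translation":[0,200,0],"angular":[0,0,0],"jaw":0}]'
python3 - <<'E'
from h import *
a=ctrl.get_image("side")[220:295,280:380,::-1];b=ctrl.get_image("top")[240:315,280:380,::-1]
f=lambda i:cv2.resize(i,None,fx=4,fy=4,interpolation=cv2.INTER_CUBIC)
cv2.imwrite("pics/e.png",np.hstack([f(a),f(b)]))
E
```

```text
t: 24.3
ee_pos: [396.3, 148.2, 218.2]
orientation: [0.135, 3.138, 0.0]
ft_force: [0.9, -0.9, 0.2]
width: 0.6
grasp_force: 0.0
t: 25.3
ee_pos: [414.3, 345.1, 218.0]
orientation: [0.137, 3.139, -0.0]
ft_force: [0.5, 0.4, 0.1]
width: 0.3
grasp_force: 0.0
```

View pics/e.png

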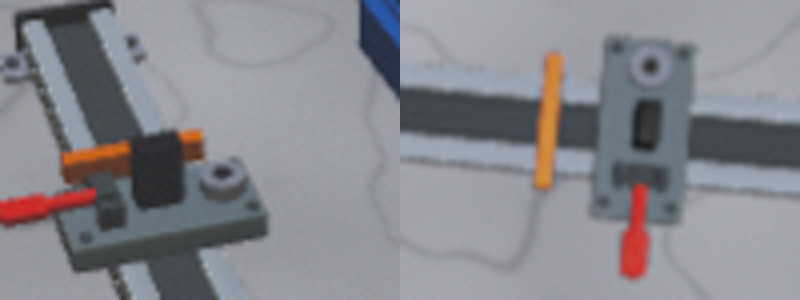

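The lever is flat: red at (0–95,205) in the side half, and its end is at (633,265) in the top half. The marker at (548,120) and saddle (597–690,130) are clearly apart. I'll measure the gap more finely from the top picture.

Run:
```python
from h import *
im=ctrl.get_image("top")
K,d,T=cam("top")
u=np.array([.0859,.9963,0]);v=np.array([.9963,-.0859,0]);c0=np.array([510.6,-63.7,0])
acc=lambda z,offs,s:np.mean([[cv2.getRectSubPix(im,(1,1),tuple(map(float,proj("top",c0+u*t+v*o+[0,0,z]))))[0,0] for t in s] for o in offs],0)
s=np.arange(-45,90,1.5)
A=acc(50,[-40,40],s); sat=A[:,0]-A[:,2]; w=np.clip(sat-20,0,None); print("marker s",(w*s).sum()/w.sum())
B=acc(52,[-55,-50,50,55],s).sum(1)
# saddle edges: strongest drop/rise of brightness outside the track
g=np.gradient(B,s); 
for lo,hi in((-40,-20),(20,40)):
    m=(s>=lo)&(s<=hi); a=np.abs(g[m])**2; print("edge",(a*s[m]).sum()/a.sum(), s[m][a.argmax()])
```

```text
marker s 48.90478492025133
edge -27.47011620800505 -28.5
edge 30.885579322732593 31.5
```

Run:
```python
from h import *
im=ctrl.get_image("top")
u=np.array([.0859,.9963,0]);v=np.array([.9963,-.0859,0]);c0=np.array([510.6,-63.7,0])
s=np.arange(36,95,1.)
for o in(-38,-20,0,20,38):
    A=np.array([cv2.getRectSubPix(im,(1,1),tuple(map(float,proj("top",c0+u*t+v*o+[0,0,50]))))[0,0] for t in s]).astype(float)
    w=np.clip(A[:,0]-A[:,2]-25,0,None);print(o,round((w*s).sum()/w.sum(),2),w.max())
```

```text
-38 63.83 122.0
-20 63.84 121.0
0 64.02 122.0
20 63.91 126.0
38 63.81 129.0
```

Run:
```python
from h import *
im=ctrl.get_image("side")
u=np.array([.0859,.9963,0]);v=np.array([.9963,-.0859,0]);c0=np.array([510.6,-63.7,0])
def line(z,o,s): return np.array([cv2.getRectSubPix(im,(1,1),tuple(map(float,proj("side",c0+u*t+v*o+[0,0,z]))))[0,0] for t in s]).astype(int)
s=np.arange(40,90,2.)
for o in(-35,38):print(o,[(int(t),int(a[0]-a[2]),int(a[0])) for t,a in zip(s,line(50,o,s))])
s=np.arange(-50,-14,2.)
for o in(-45,0,45):print("rear",o,[(int(t),int(a.sum())) for t,a in zip(s,line(52,o,s))])
s=np.arange(16,46,2.)
for o in(52,):print("front",o,[(int(t),int(a.sum())) for t,a in zip(s,line(52,o,s))])
```

```text
-35 [(40, -1, 70), (42, 6, 74), (44, 23, 81), (46, 39, 89), (48, 46, 93), (50, 52, 96), (52, 52, 96), (54, 52, 96), (56, 70, 112), (58, 91, 132), (60, 120, 158), (62, 154, 186), (64, 171, 202), (66, 160, 201), (68, 138, 197), (70, 91, 183), (72, 46, 169), (74, 13, 158), (76, -18, 148), (78, -23, 147), (80, -22, 148), (82, -20, 147), (84, -21, 146), (86, -22, 147), (88, -22, 147)]
38 [(40, 18, 130), (42, 25, 121), (44, 32, 112), (46, 36, 106), (48, 38, 105), (50, 42, 103), (52, 47, 99), (54, 58, 101), (56, 78, 117), (58, 100, 137), (60, 134, 167), (62, 170, 198), (64, 171, 201), (66, 165, 201), (68, 132, 195), (70, 88, 186), (72, 49, 177), (74, 17, 168), (76, -8, 161), (78, -7, 161), (80, -8, 160), (82, -8, 158), (84, -9, 155), (86, -9, 154), (88, -8, 154)]
rear -45 [(-50, 245), (-48, 218), (-46, 193), (-44, 195), (-42, 197), (-40, 200), (-38, 201), (-36, 203), (-34, 212), (-32, 220), (-30, 248), (-28, 286), (-26, 317), (-24, 341), (-22, 339), (-20, 330), (-18, 326), (-16, 327)]
rear 0 [(-50, 215), (-48, 205), (-46, 196), (-44, 195), (-42, 197), (-40, 197), (-38, 195), (-36, 195), (-34, 197), (-32, 218), (-30, 240), (-28, 284), (-26, 329), (-24, 334), (-22, 336), (-20, 334), (-18, 332), (-16, 334)]
rear 45 [(-50, 351), (-48, 267), (-46, 224), (-44, 194), (-42, 199), (-40, 201), (-38, 203), (-36, 208), (-34, 208), (-32, 211), (-30, 243), (-28, 279), (-26, 305), (-24, 329), (-22, 319), (-20, 319), (-18, 322), (-16, 325)]
front 52 [(16, 399), (18, 385), (20, 371), (22, 375), (24, 392), (26, 375), (28, 371), (30, 389), (32, 411), (34, 443), (36, 473), (38, 486), (40, 486), (42, 489), (44, 488)]
```

```bash
python3 -c "
from workcell import ctrl
print(ctrl.close_job())"
```

```text
the job is handed in; nothing more can be done
None
```

The job is handed in: the marker bound at about 10 N, the carriage was backed off to about 27 mm of clear track (3 mm short of 30, found only after the brake was set, so left), and the red brake lever was pressed flat and released; no score came back.

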